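Clamp a two-chamber diffusion cell shut

ROBOT

A 7-joint arm with a two-finger parallel gripper is mounted at the origin on a cart in front of the work surface, level with it; the furniture and walls round the work are solid. World frame = base frame: x ahead of the robot, y to its left, z up, the work surface at z = 0. Lengths are in m, angles in rad, forces in N, time in s.
With the tool pointing down it reaches from about 0.4 to 0.85 m from the base axis. Payload 4.5 kg.
Tool frame: the origin (TCP) lies at the very end of the fingers, on their centre line; the grasp point (between the pads) lies 19 mm behind it (arm.tcp_to_grasp is the distance from the TCP to the grasp point, in m); z points along the fingers, y is the line along which they close (so a half turn about z gives the same grasp; the last joint's range is limited). The gripper opens to 88 mm and grips with 3 to 60 N. Pads are 18 mm wide; open, the fingers measure 123 mm over their backs; the gripper's body (75 mm by 187 mm) begins 45 mm behind the grasp point.
Start: joints at [1.195, 0.689, -0.195, 1.565, 0.157, 0.902, -0.215], TCP at [0.249, -0.573, 0.239] pointing down, gripper open.
Joint ranges: [-3.01, 3.01], [-0.46, 2.08], [-1.47, 1.51], [0.13, 2.56], [-1, 4.14], [0.04, 2.09], [-2.66, 2.66]. Speed limits (rad/s): [2.57, 2.57, 3.14, 3.14, 3.14, 3.14, 3.14].

INTERFACE

Orientations are given as a rotation vector (axis times angle).
In Python, from bench import get_state, eyes, ticket, arm gives the robot as it stands.
- The arm moves only by the tool servo_tool, never from a script. Its argument "plan" is a list of rows, each a list of 7 numbers: the shift along the tool's x, y, z in mm, then the turn, a rotation vector about the tool's x, y, z in degrees, then the closure in counts, from 0 (fully open) to 255 (shut). A call has exactly 5 rows; each row shifts and turns the commanded pose from where the row before left it, along the tool's axes as they then stand; what a row does not reach is not made up. A row lasts 1/12 s, in which the tool goes at most 41.7 mm and 7.16 degrees, less where a joint would pass 70% of its speed; a pose out of reach is approached as far as the arm can. A call is refused whole if a number of a shift passes 41.7 or a number of a turn 7.16, either way. A call with a gripper value outside its range is refused whole. The fingers move at their own pace and stop on an object; "force" is the grip in N (left out, the last holds). Time passes only in rows, so rows that do not move let the fingers close, or fill a call up. It gives the time, the measured TCP pose, the force, the opening and the grip force at its end, in the units of the state.
- get_state(): the state, without advancing time (a new reading comes with each control period).
- eyes.read_camera(name): name is "scene" or "top" or "wrist"; returns a dict with "pixels" (420x560x3 uint8, red, green, blue), "fx", "fy", "cx", "cy" (pixels), "dist_coeffs" ([k1, k2, p1, p2, k3] as OpenCV has them; the pictures are not rectified), "pose" (4x4, takes a point from camera to world coordinates). Camera axes: x right, y down, z forward; pixel columns grow to the right and rows downward; lengths in m; the calibration is good to about 2 mm. A picture is of the moment at which its call begins. There is no depth.
- ticket.hand_in(): hands the job in; it is judged then, once.
The state is a dict: "time": time; "joint_positions": joint angles; "qvel": joint speeds; "joint_torque": joint torques, N m; "tool_pos": TCP position; "orientation": TCP orientation; "ft_force": force on the tool from outside, world axes, zero at the start; "torque": the same for the moment, N m; "grip_width": finger opening in m; "finger_force": force on a finger pad.
Only numpy, scipy, OpenCV 4.12 (cv2) and the standard library are available. Lean on these libraries where they do the work, as an engineer would, in place of code of your own. Each camera call takes 0.05 s, during which the arm holds its last target. There are 200 camera calls.

TASK

Press the white two-chamber diffusion cell shut with the one-hand bar clamp: lift the clamp level by its bar, near its balance point, and lay it flat on the bench with the cell between its open jaws, both pads facing the middle of the cell's end faces. Let go, take the clamp again by its handle and trigger and squeeze repeatedly, letting the trigger come right out each time, until the two halves are fully shut and the clamp grips them firmly. Leave the clamp holding the cell, and do not disturb anything else on the bench.

Things in the scene. Friction and masses are not known exactly. Their poses are not given: they have to be found in the camera images.
- clamp: one-hand bar clamp lying on its side, 195 x 165 x 38 mm, 0.5 to 0.7 kg: grey plastic body, steel bar, dark front jaw. Origin on its underside, below the bar's centre line, at the rear pad's face; x along the bar to the front jaw, y the way both jaws reach, z up. Casing x -78 to -2, y -17 to 17; rear jaw x -24 to -8, y to 76; handle x -73 to -55, y -89 to -11, z 4 to 34
- clamp_bar_mid (a point): on the bar's centre line, 20 mm above the clamp's underside, 48 mm ahead of the rear pad's face while the pads are 94 mm apart; moves with the bar. Bar 16 mm wide (y), 10 thick (z 15 to 25), teeth on top, bare between the jaws; 28 mm free between it and a cell set between the pads. The clamp's balance point lies on it, 20 to 50 mm ahead of the rear pad's face, varying with a hidden weight
- clamp_handle (a point): midway between the handle's back and the front of the resting trigger, 60 mm to the -y side of the bar, 42 mm behind the rear pad's face, 19 mm above the underside; axes as the clamp's. Here they are 60 mm wide together (flat handle, rounded trigger) along x, 38 mm with the trigger squeezed: pinch along x. At first the rack is 4 to 11 mm behind the casing: no finger fits behind the handle there
- front_pad (a point): centre of the front jaw's rubber face (faces -x), 58 mm to the +y side of the bar, 19 mm above the underside; axes as the clamp's. Pad 26 x 28 mm; jaw 18 mm thick, 32 high, from y -16 to 76
- rear_pad (a point): centre of the rear jaw's rubber face at rest (faces +x), 58 mm to the +y side of the bar, 19 mm above the underside; axes as the clamp's. Pad 28 x 28 mm. The front pad stands 84 to 94 mm ahead of it at the start
- clamp_trigger (a joint): trigger angle, rad: 0 = out (a spring returns it), 0.45 = fully squeezed to the handle. A full squeeze draws the bar in 8 to 12 mm and takes 3 to 6 N at the fingers while the jaws are free, 10 to 20 N when tightening; once tight it stops part-way. Squeezes of 20 N until it stops part-way make it firm; more do no harm. Closing, the clamp draws itself along the bench to both ends of the cell
- clamp_bar: the steel bar with the dark front jaw and its pad, one piece that slides in the clamp's body along x; origin and axes as the clamp's while the pads are 94 mm apart, drawn in towards -x as the jaws close (62 mm at most). They start 84 to 94 mm apart. The ratchet lets it move only towards closing, holding every 2 mm; it cannot be opened again
- clamp_pad: the rubber pad on the rear jaw; it yields by up to 5 mm at 20 N; origin and axes as the clamp's
- cell: white two-chamber diffusion cell, fixed to the bench: two plastic blocks 31 (x) x 44 (y) mm, z 6 to 50, side by side along x, rubber gasket between, steel guide rods, glass ports on top up to 61 mm high. 67 mm long along x while open. Origin at bench level under the middle of the open cell. The -x block is fixed, the +x block slides
- cell_mid (a point): middle of the open cell, 28 mm above the bench; axes as the cell's. The end faces lie 33.5 mm to either side along x
- cell_slide (a joint): how far the sliding block has been pressed towards the fixed one, m: 0 = open (gap 5 mm), 0.005 = shut; the gasket springs it open again; 10 N shut it
- rack: clear tube rack with four tubes, 58 (x) x 162 (y) x 72 mm, tubes up to 115 mm; origin under its middle. A bystander, next to the clamp's body at the start
- bottle: amber bottle with a white cap, 60 mm diameter, 175 mm tall; origin under its middle. A bystander, about 150 mm from the cell on its -y or +y side; a wide gripper has room to lay the clamp's bar only along the cell's other side (the clamp may face either way along the cell)
- falcon: capped plastic tube lying on the bench, 34 x 114 x 35 mm, origin under its middle; a bystander
- beaker: plastic beaker, 77 mm diameter, 92 mm tall, origin under its middle; a bystander
Things that resemble listed ones, but are neither listed nor needed, are in the scene too. Several things have the shape of the cell; the one meant has the colours described above.

How it is judged:
On the way, in this order (a step that is already met when the one before it is completed fails the run):
1. the clamp is lifted clear of the bench, level (height (world z) of clamp above 0.05 m and angle between clamp's own z axis and vertical below 0.2 rad), for 0.2 s.
2. the clamp lies flat on the bench, let go, with the trigger out and the open cell between its jaws, pads facing the middle of the end faces (angle between clamp's own z axis and vertical below 0.08 rad and height (world z) of clamp below 0.006 m and angle between the x axis of clamp and the x axis of cell_mid, either way round below 0.15 rad and y of front_pad in the frame of cell_mid between -0.015 and 0.015 m and y of rear_pad in the frame of cell_mid between -0.015 and 0.015 m and ((x of front_pad in the frame of cell_mid above 0.034 m and x of rear_pad in the frame of cell_mid below -0.034 m) or (x of front_pad in the frame of cell_mid below -0.034 m and x of rear_pad in the frame of cell_mid above 0.034 m)) and contact force between the fingers and clamp below 0.1 N and value of joint clamp_trigger below 0.1 rad and value of joint cell_slide below 0.0012 m), for 0.2 s.
3. the trigger is squeezed (value of joint clamp_trigger above 0.3 rad and contact force between the fingers and clamp above 1 N), for 0.1 s.
4. the trigger is let out (value of joint clamp_trigger below 0.1 rad), for 0.1 s.
5. the trigger is squeezed again (all of step 3), for 0.1 s.
At the end, for the whole second after the job is handed in: The clamp lies flat (within 5 deg), square to the cell (8 deg), let go, at rest, trigger out; each pad presses an end face of the cell with over 10 N, within 15 mm of its middle sideways; the cell is shut (cell_slide over 4.2 of 5 mm). No bystander moved over 20 mm; clamp never tipped over 20 deg (angle between clamp's own z axis and vertical below 0.08 rad and height (world z) of clamp below 0.006 m and angle between the x axis of clamp and the x axis of cell_mid, either way round below 0.15 rad and y of front_pad in the frame of cell_mid between -0.015 and 0.015 m and y of rear_pad in the frame of cell_mid between -0.015 and 0.015 m and contact force between the fingers and clamp below 0.1 N and value of joint cell_slide above 0.0042 m and contact force between each of clamp_bar, clamp_pad and cell above 10 N and value of joint clamp_trigger below 0.1 rad and linear speed of clamp below 0.02 m/s); the robot touches nothing.
It fails at once if the tube rack or the amber bottle is moved by more than 20 mm (distance of any of rack, bottle from where it was at the start of the episode above 0.02 m).
It fails at once if the lying capped tube or the beaker is moved by more than 20 mm (distance of any of falcon, beaker from where it was at the start of the episode above 0.02 m).
It fails at once if the clamp is tipped by more than 20 degrees (angle between clamp's own z axis and vertical above 0.35 rad).
It also fails if it takes over 72 s, if anything falls off the work surface, if the arm or the gripper's body presses on something with over 40 N, if the wrist force passes 120 N, or if a joint passes its speed limit or range.

## Working session

There is one attempt and no reset: what is moved stays moved. The work goes in short steps, Python scripts to look and compute and a tool call to move; the robot and the scene stay as the last step left them, time stands still between calls to the robot, and variables do not carry over. Pictures are saved under pics/ and viewed, at most 10 in all, crops included, and the job is handed in when it is done.

Besides the shell and the picture viewer there is one more tool, called after "Emit:" as name(argument=value, ...), one argument or row to a line, values as JSON. servo_tool: Moves the arm, as the interface text tells. Its arguments: {"type":"object","properties":{"plan":{"type":"array","items":{"type":"array","items":{"type":"number"}}},"force":{"type":"number"}},"required":["plan"]}

```bash
ls; mkdir -p pics; python3 - <<'E'
from bench import get_state, eyes, ticket, arm
import cv2,numpy as np
s=get_state(); print({k:np.round(v,3).tolist() for k,v in s.items()}, arm.tcp_to_grasp)
for n in ("top","scene"):
    c=eyes.read_camera(n); cv2.imwrite(f"pics/{n}0.png",c["pixels"][:,:,::-1]); print(n,c["fx"],c["cx"],c["cy"],c["dist_coeffs"],np.round(c["pose"],3).tolist())
E
```

```text
pics
{'time': 0.0, 'joint_positions': [1.195, 0.69, -0.195, 1.566, 0.157, 0.902, -0.215], 'qvel': [0.001, -0.0, -0.002, 0.0, -0.0, -0.0, -0.001], 'joint_torque': [-0.0, -52.756, -1.267, -15.343, -0.053, 0.007, 0.0], 'tool_pos': [0.249, -0.573, 0.238], 'orientation': [-3.074, -0.639, 0.001], 'ft_force': [-1.169, -0.268, 0.624], 'torque': [0.018, 0.018, 0.042], 'finger_force': 0.0, 'grip_width': 0.088} 0.0187
top 543.6525877542125 275.79675778371785 217.8591673105504 [-0.03162609  0.          0.          0.          0.        ] [[0.002, -0.991, 0.135, 0.378], [-1.0, -0.001, 0.006, -0.013], [-0.006, -0.135, -0.991, 1.552], [0.0, 0.0, 0.0, 1.0]]
scene 497.1259013418977 284.67862199330733 201.80605069933122 [-0.13893909  0.          0.          0.          0.        ] [[-0.708, -0.467, 0.531, -0.144], [-0.706, 0.445, -0.551, 0.707], [0.021, -0.764, -0.644, 0.931], [0.0, 0.0, 0.0, 1.0]]
```

View pics/top0.png

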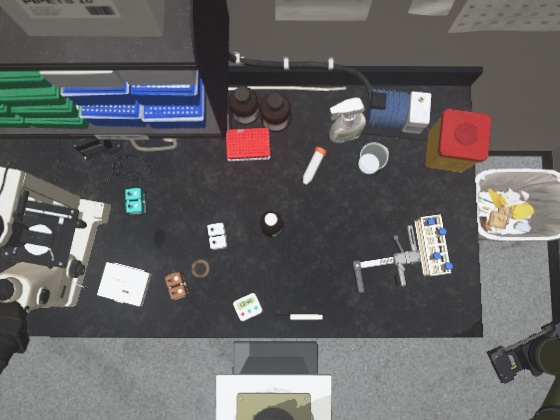

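View pics/scene0.png

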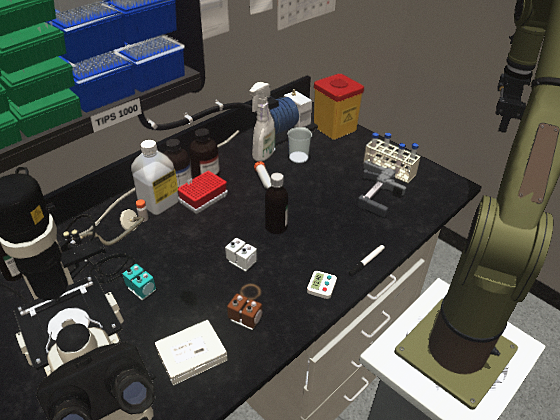

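Top view. There are three cell-shaped things: teal (135,200), white (217,236) and brown (176,286). The white one at (217,236) matches the description. The bottle is at (272,222), on the cell's world -y side. The clamp has its dark front jaw at (359,275), body at (405,258) and rack at (434,245). The falcon is at (314,166) and the beaker at (373,158). I'll confirm the cell and clamp in one enlarged crop and get rough positions.

```bash
cat > h.py <<'E'
import numpy as np,cv2
from scipy.spatial.transform import Rotation as R
from bench import get_state, eyes, ticket, arm
def K(c): return np.array([[c["fx"],0,c["cx"]],[0,c["fy"],c["cy"]],[0,0,1.]])
def ray(c,uv,z):
    p=cv2.undistortPoints(np.float64([[uv]]),K(c),np.array(c["dist_coeffs"])).ravel()
    T=np.array(c["pose"]); d=T[:3,:3]@[p[0],p[1],1]; o=T[:3,3]
    return o+d*(z-o[2])/d[2]
def proj(c,P):
    T=np.linalg.inv(np.array(c["pose"])); r=cv2.Rodrigues(T[:3,:3])[0]
    return cv2.projectPoints(np.float64(P).reshape(-1,1,3),r,T[:3,3],K(c),np.array(c["dist_coeffs"]))[0].reshape(-1,2)
def blobs(c,mask,z,amin=20):
    n,l,st,ce=cv2.connectedComponentsWithStats(mask.astype(np.uint8))
    for i in range(1,n):
        if st[i,4]>=amin: yield st[i,4],ce[i],ray(c,ce[i],z)
E
python3 - <<'E'
from h import *
c=eyes.read_camera("top"); im=c["pixels"]
for n,uv,z in [("white",(217,236),.05),("teal",(135,200),.05),("brown",(176,286),.05),("ring",(201,268),0),("bottle cap",(271,219),.175),("barL",(359,264),.02),("barR",(395,259),.02),("casing",(408,257),.03),("handle",(400,240),.02),("fj",(361,288),.03),("rj",(404,283),.03),("rack",(434,245),.07)]:
    print(n,np.round(ray(c,uv,z),3))
a=cv2.resize(im[180:310,160:300],None,fx=4,fy=4,interpolation=cv2.INTER_CUBIC)[:, :400]
b=cv2.resize(im[200:330,340:440],None,fx=4,fy=4,interpolation=cv2.INTER_CUBIC)
cv2.imwrite("pics/crop1.png",np.hstack([a,b])[:,:,::-1])
c=eyes.read_camera("wrist"); print(np.round(np.linalg.inv(np.block([[R.from_rotvec(get_state()['orientation']).as_matrix(),np.array(get_state()['tool_pos'])[:,None]],[0,0,0,1]]))@c["pose"],3),c["fx"])
E
```

```text
white [0.531 0.16  0.05 ]
teal [0.632 0.392 0.05 ]
brown [0.393 0.27  0.05 ]
ring [0.444 0.21  0.   ]
bottle cap [0.562 0.008 0.175]
barL [ 0.455 -0.238  0.02 ]
barR [ 0.469 -0.339  0.02 ]
casing [ 0.474 -0.374  0.03 ]
handle [ 0.523 -0.355  0.02 ]
fj [ 0.388 -0.241  0.03 ]
rj [ 0.402 -0.361  0.03 ]
rack [ 0.505 -0.437  0.07 ]
[[ 0.001 -0.96  -0.279  0.071]
 [ 1.     0.     0.001 -0.001]
 [-0.001 -0.279  0.96  -0.145]
 [ 0.     0.     0.     1.   ]] 361.11021099117585
```

View pics/crop1.png

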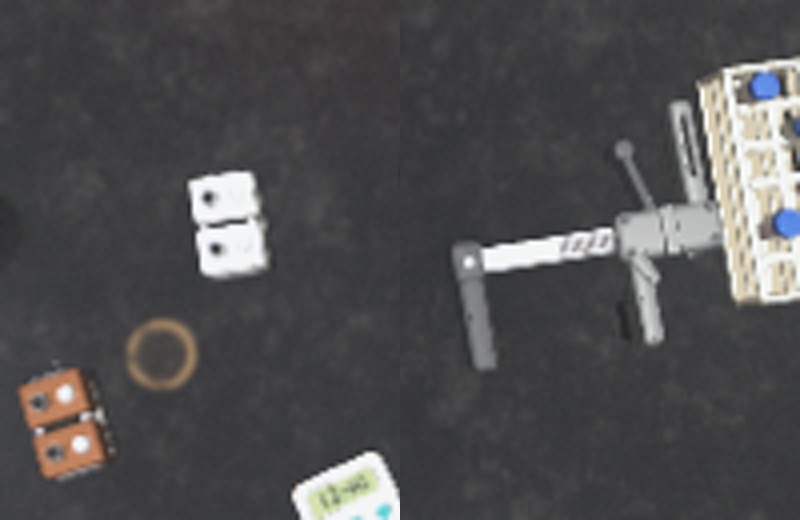

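The crop confirms it. The white cell is at crop (230,224), with its x axis tilted about 6° from world x, and the flat brownish ring is at crop (162,353). On the clamp, the front jaw is at crop (470,300), the bar at (545,250), the rear jaw at (648,300) and the handle at (687,140). I'll hover over the clamp now.

Emit:
servo_tool(
  plan=[
    [30,-17,0,0,0,0,0],
    [34,-19,2,0,0,0,0],
    [34,-19,2,0,0,0,0],
    [34,-19,2,0,0,0,0],
    [34,-19,2,0,0,0,0],
  ],
)

```text
time: 0.62
tool_pos: [0.365, -0.4202, 0.2306]
orientation: [-3.076, -0.639, -0.0]
ft_force: [0.8, 0.4, -0.2]
grip_width: 0.0883
finger_force: 0.0
```

Emit:
servo_tool(
  plan=[
    [34,-19,2,0,0,0,0],
    [34,-19,2,0,0,0,0],
    [34,-19,2,0,0,0,0],
    [34,-19,2,0,0,0,0],
    [6,-5,2,0,0,-5,0],
  ],
)

```text
time: 1.03
tool_pos: [0.468, -0.283, 0.2209]
orientation: [-3.038, -0.79, -0.008]
ft_force: [-0.2, 0.1, 0.4]
grip_width: 0.0885
finger_force: 0.0
```

Emit:
servo_tool(
  plan=[
    [0,0,0,0,0,-7,0],
    [0,0,0,0,0,-7,0],
    [0,0,0,0,0,-7,0],
    [0,0,0,0,0,-7,0],
    [0,0,0,0,0,-7,0],
  ],
)

```text
time: 1.45
tool_pos: [0.4621, -0.2909, 0.2206]
orientation: [-2.667, -1.661, 0.0]
ft_force: [0.2, -0.9, -0.2]
grip_width: 0.0882
finger_force: 0.0
```

Emit:
servo_tool(
  plan=[
    [0,0,0,0,0,-7,0],
    [0,0,0,0,0,-7,0],
    [0,0,0,0,0,-7,0],
    [0,0,0,0,0,-7,0],
    [0,0,0,0,0,-6.5,0],
  ],
)

```text
time: 1.87
tool_pos: [0.462, -0.291, 0.2206]
orientation: [-2.055, -2.376, 0.0]
ft_force: [-0.6, 0.1, 0.4]
grip_width: 0.0882
finger_force: 0.0
```

Emit:
servo_tool(
  plan=[
    [0,0,0,0,0,0,0],
    [0,0,0,0,0,0,0],
    [0,0,0,0,0,0,0],
    [0,0,0,0,0,0,0],
    [0,0,0,0,0,0,0],
  ],
)

```text
time: 2.28
tool_pos: [0.4623, -0.2909, 0.2208]
orientation: [2.063, 2.369, -0.0]
ft_force: [-0.4, -0.6, 0.4]
grip_width: 0.088
finger_force: 0.0
```

```bash
python3 - <<'E'
from h import *
s=get_state(); print(s["time"],np.round(s["tool_pos"],4),np.round(s["joint_positions"],2)); r=R.from_rotvec(s["orientation"]).as_matrix(); print(np.round(r,3))
c=eyes.read_camera("wrist"); np.save("w1.npy",c,allow_pickle=True)
cv2.imwrite("pics/w1.png",c["pixels"][:,:,::-1])
E
```

```text
2.2833 [ 0.4623 -0.2909  0.2208] [ 0.8   0.65 -0.54  1.81  0.45  0.8   0.17]
[[-0.138  0.99  -0.   ]
 [ 0.99   0.138 -0.   ]
 [-0.    -0.    -1.   ]]
```

View pics/w1.png

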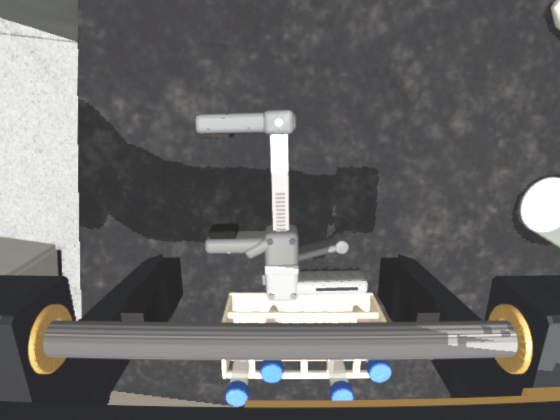

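The wrist view shows the clamp almost aligned with the tool. The bar runs down column 280 (rows 135–230). The front jaw is at row 123 with its tip at (198,124), the rear jaw is at row 243 with its dark pad at (222,231), and the casing is at (282,255).

```bash
python3 - <<'E'
from h import *
c=np.load("w1.npy",allow_pickle=True).item(); g=cv2.cvtColor(c["pixels"],cv2.COLOR_RGB2GRAY).astype(int)
P=[]
for v in range(145,190,6):
    row=g[v,255:305]; k=np.where(row>140)[0]+255; a,b=k.min()-.5,k.max()+.5
    P.append([ray(c,(a,v),.025)[:2],ray(c,(b,v),.025)[:2]])
P=np.array(P); m=P.mean(1); print("width",np.linalg.norm(P[:,0]-P[:,1],axis=1).round(4))
d=m[0]-m[-1]; d/=np.linalg.norm(d); print("yaw",np.degrees(np.arctan2(d[1],d[0])),"pt",m.mean(0))
n=np.array([-d[1],d[0]])
for u in (210,222,230): print(u,[(v,int(g[v,u])) for v in range(108,142,2)],"|",[(v,int(g[v,u])) for v in range(218,258,2)])
o=m.mean(0)
for nm,uv,z in [("fj back top",(240,132),.035),("front jaw front",(240,114),.035),("rearpad face",(222,225),.033),("rear jaw back",(215,253),.034),("rear jaw front",(240,232),.034),("casing front",(282,228),.036),("rackfront",(245,294),.072)]:
    p=ray(c,uv,z)[:2]; print(nm,p.round(4),"along",np.round((p-o)@d,4),"side",np.round((p-o)@n,4))
s=get_state(); print("tcp rel", (s["tool_pos"][:2]-o)@d,(s["tool_pos"][:2]-o)@n, proj(c,[o[0],o[1],.02]))
E
```

```text
width [0.0168 0.0178 0.0179 0.018  0.0171 0.0172 0.0173 0.0164]
yaw 99.96145185485773 pt [ 0.45829995 -0.27215929]
210 [(108, 84), (110, 82), (112, 83), (114, 127), (116, 180), (118, 203), (120, 211), (122, 210), (124, 211), (126, 209), (128, 201), (130, 180), (132, 138), (134, 78), (136, 82), (138, 73), (140, 81)] | [(218, 61), (220, 60), (222, 56), (224, 55), (226, 56), (228, 53), (230, 45), (232, 50), (234, 59), (236, 60), (238, 72), (240, 140), (242, 171), (244, 195), (246, 195), (248, 187), (250, 179), (252, 154), (254, 93), (256, 92)]
222 [(108, 90), (110, 86), (112, 84), (114, 141), (116, 182), (118, 171), (120, 211), (122, 211), (124, 210), (126, 207), (128, 200), (130, 176), (132, 128), (134, 83), (136, 83), (138, 82), (140, 81)] | [(218, 59), (220, 62), (222, 61), (224, 41), (226, 36), (228, 36), (230, 39), (232, 54), (234, 62), (236, 61), (238, 72), (240, 146), (242, 174), (244, 196), (246, 193), (248, 186), (250, 176), (252, 153), (254, 83), (256, 80)]
230 [(108, 81), (110, 83), (112, 85), (114, 147), (116, 186), (118, 207), (120, 211), (122, 211), (124, 210), (126, 207), (128, 199), (130, 172), (132, 123), (134, 42), (136, 49), (138, 78), (140, 78)] | [(218, 57), (220, 57), (222, 56), (224, 41), (226, 34), (228, 37), (230, 40), (232, 56), (234, 59), (236, 61), (238, 75), (240, 148), (242, 175), (244, 197), (246, 194), (248, 186), (250, 176), (252, 170), (254, 92), (256, 80)]
fj back top [ 0.4189 -0.2449] along 0.0337 side 0.0341
front jaw front [ 0.4171 -0.2292] along 0.0494 side 0.0331
rearpad face [ 0.4109 -0.3355] along -0.0542 side 0.0576
rear jaw back [ 0.4069 -0.3652] along -0.0828 side 0.0667
rear jaw front [ 0.4291 -0.3398] along -0.0616 side 0.0404
casing front [ 0.469  -0.3294] along -0.0583 side -0.0006
rackfront [ 0.4426 -0.3849] along -0.1083 side 0.035
tcp rel -0.019123700034757413 -0.0006788590456802269 [[279.26094612 165.32770415]]
```

Emit:
servo_tool(
  plan=[
    [0,-0.7,30,0,0,-2,0],
    [0,0,40,0,0,0,0],
    [0,0,40,0,0,0,0],
    [0,0,40,0,0,0,0],
    [0,0,30,0,0,0,0],
  ],
)

```text
time: 2.75
tool_pos: [0.4606, -0.2907, 0.0382]
orientation: [-2.019, -2.404, 0.001]
ft_force: [1.4, -0.5, 0.0]
grip_width: 0.0879
finger_force: 0.0
```

Emit:
servo_tool(
  plan=[
    [0,0,18,0,0,0,0],
    [0,0,10,0,0,0,0],
    [0,0,7.5,0,0,0,0],
    [0,0,0,0,0,0,100],
    [0,0,0,0,0,0,170],
  ],
  force=50,
)

```text
time: 3.17
tool_pos: [0.4622, -0.2913, 0.006]
orientation: [2.019, 2.405, 0.0]
ft_force: [-0.9, -0.2, -0.1]
grip_width: 0.0768
finger_force: 0.0
```

Emit:
servo_tool(
  plan=[
    [0,0,0,0,0,0,255],
    [0,0,0,0,0,0,255],
    [0,0,0,0,0,0,255],
    [0,0,0,0,0,0,255],
    [0,0,0,0,0,0,255],
  ],
  force=50,
)

```text
time: 3.58
tool_pos: [0.4617, -0.2913, 0.0057]
orientation: [2.02, 2.405, 0.0]
ft_force: [-1.0, -0.3, -0.3]
grip_width: 0.0438
finger_force: 0.0
```

Emit:
servo_tool(
  plan=[
    [0,0,0,0,0,0,255],
    [0,0,0,0,0,0,255],
    [0,0,0,0,0,0,255],
    [0,0,0,0,0,0,255],
    [0,0,0,0,0,0,255],
  ],
)

```text
time: 4.0
tool_pos: [0.4619, -0.2909, 0.0052]
orientation: [2.02, 2.406, 0.001]
ft_force: [-0.0, 0.2, 0.8]
grip_width: 0.015
finger_force: 50.0
```

Emit:
servo_tool(
  plan=[
    [0,0,-3,0,0,0,255],
    [0,0,-6,0,0,0,255],
    [0,0,-8,0,0,0,255],
    [0,0,-6,0,0,0,255],
    [0,0,-2,0,0,0,255],
  ],
)

```text
time: 4.42
tool_pos: [0.4619, -0.2914, 0.0314]
orientation: [2.019, 2.405, 0.001]
ft_force: [0.5, 0.4, -6.2]
grip_width: 0.0152
finger_force: 50.0
```

```bash
python3 - <<'E'
from h import *
s=get_state(); r=R.from_rotvec(s["orientation"]).as_matrix(); print(r.T@np.array(s["torque"]),s["ft_force"],s["tool_pos"],s["grip_width"])
c=eyes.read_camera("wrist"); im=c["pixels"]; np.save("w2.npy",c,allow_pickle=True)
cv2.imwrite("pics/w2.png",im[90:330,150:410][:,:,::-1])
E
```

```text
[-0.15377572 -0.02790394 -0.01116219] [ 0.52274973  0.35105014 -6.22991417] [ 0.46186001 -0.29135918  0.031415  ] 0.015179230214009775
```

View pics/w2.png

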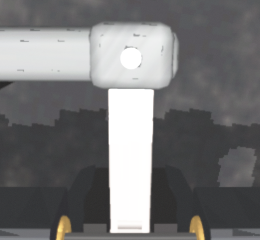

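Emit:
servo_tool(
  plan=[
    [0,0,-12,0,0,0,255],
    [0,0,-22,0,0,0,255],
    [0,0,-30,0,0,0,255],
    [0,0,-34,0,0,0,255],
    [0,0,-34,0,0,0,255],
  ],
)

```text
time: 4.88
tool_pos: [0.4604, -0.2907, 0.1632]
orientation: [-2.018, -2.405, 0.001]
ft_force: [0.7, -0.3, -6.7]
grip_width: 0.0151
finger_force: 50.0
```

Emit:
servo_tool(
  plan=[
    [0,0,-30,0,0,0,255],
    [0,0,-20,0,0,0,255],
    [0,0,-8,0,0,0,255],
    [8,2,0,0,0,0,255],
    [18,6,0,0,0,0,255],
  ],
)

```text
time: 5.3
tool_pos: [0.463, -0.2665, 0.2191]
orientation: [-2.026, -2.4, 0.005]
ft_force: [0.6, 0.1, -6.5]
grip_width: 0.0151
finger_force: 50.0
```

Emit:
servo_tool(
  plan=[
    [28,9,0,0,0,0,255],
    [36,11,0,0,0,0,255],
    [36,11,0,0,0,0,255],
    [36,11,0,0,0,0,255],
    [36,11,0,0,0,0,255],
  ],
)

```text
time: 5.72
tool_pos: [0.4855, -0.0833, 0.2183]
orientation: [-2.017, -2.404, 0.003]
ft_force: [1.1, 0.2, -5.6]
grip_width: 0.0151
finger_force: 50.0
```

Emit:
servo_tool(
  plan=[
    [36,11,0,0,0,0,255],
    [36,11,0,0,0,0,255],
    [36,11,0,0,0,0,255],
    [36,11,0,0,0,0,255],
    [36,11,0,0,0,0,255],
  ],
)

```text
time: 6.13
tool_pos: [0.5083, 0.1032, 0.2182]
orientation: [-2.017, -2.405, 0.006]
ft_force: [1.3, -1.3, -6.5]
grip_width: 0.0154
finger_force: 50.0
```

Emit:
servo_tool(
  plan=[
    [36,11,0,0,0,0,255],
    [36,11,0,0,0,0,255],
    [28,11,0,0,0,0,255],
    [16,6,0,0,0,0,255],
    [8,3,0,0,0,-2,255],
  ],
)

```text
time: 6.55
tool_pos: [0.5281, 0.235, 0.2182]
orientation: [-1.967, -2.445, 0.002]
ft_force: [0.1, 1.2, -6.7]
grip_width: 0.0152
finger_force: 50.0
```

Emit:
servo_tool(
  plan=[
    [0,0,0,0,0,-4,255],
    [0,0,0,0,0,-6,255],
    [0,0,0,0,0,-7,255],
    [0,0,0,0,0,-7,255],
    [0,0,0,0,0,-7,255],
  ],
)

```text
time: 6.97
tool_pos: [0.529, 0.2286, 0.2182]
orientation: [-1.243, -2.884, 0.007]
ft_force: [-0.4, 0.9, -7.2]
grip_width: 0.0154
finger_force: 50.0
```

Emit:
servo_tool(
  plan=[
    [0,0,0,0,0,-7,255],
    [0,0,0,0,0,-7,255],
    [0,0,0,0,0,-7,255],
    [0,0,0,0,0,-7,255],
    [0,0,0,0,0,-7,255],
  ],
)

```text
time: 7.38
tool_pos: [0.5291, 0.2285, 0.2182]
orientation: [-0.318, -3.123, 0.006]
ft_force: [0.2, -0.1, -6.1]
grip_width: 0.0153
finger_force: 50.0
```

Emit:
servo_tool(
  plan=[
    [0,0,0,0,0,-7,255],
    [0,0,0,0,0,-6,255],
    [0,0,0,0,0,-4,255],
    [0,0,0,0,0,-1,255],
    [0,0,0,0,0,0,255],
  ],
)

```text
time: 7.8
tool_pos: [0.5294, 0.2291, 0.2186]
orientation: [0.162, -3.135, 0.004]
ft_force: [0.6, 0.3, -6.1]
grip_width: 0.0155
finger_force: 50.0
```

Emit:
servo_tool(
  plan=[
    [0,0,0,0,0,0,255],
    [0,0,0,0,0,0,255],
    [0,0,0,0,0,0,255],
    [0,0,0,0,0,0,255],
    [0,0,0,0,0,0,255],
  ],
)

```text
time: 8.22
tool_pos: [0.5301, 0.2307, 0.2203]
orientation: [-0.164, 3.137, -0.0]
ft_force: [0.8, 0.6, -5.5]
grip_width: 0.0152
finger_force: 50.0
```

```bash
python3 - <<'E'
from h import *
s=get_state(); r=R.from_rotvec(s["orientation"]).as_matrix(); print(s["time"],r.T@np.array(s["torque"]),s["ft_force"],s["tool_pos"],s["grip_width"],np.degrees(np.arctan2(r[1,0],r[0,0])),np.round(s["joint_positions"],2))
c=eyes.read_camera("wrist"); im=c["pixels"]; np.save("w3.npy",c,allow_pickle=True)
cv2.imwrite("pics/w3.png",im[:,:,::-1])
E
```

```text
8.2167 [-0.0898158  -0.11910237 -0.01077994] [ 0.76098389  0.64680595 -5.51563663] [0.53010611 0.23073739 0.22026191] 0.01519798935830936 -174.03023623052087 [-0.    0.78 -0.89  1.71  0.71  1.    0.52]
```

View pics/w3.png

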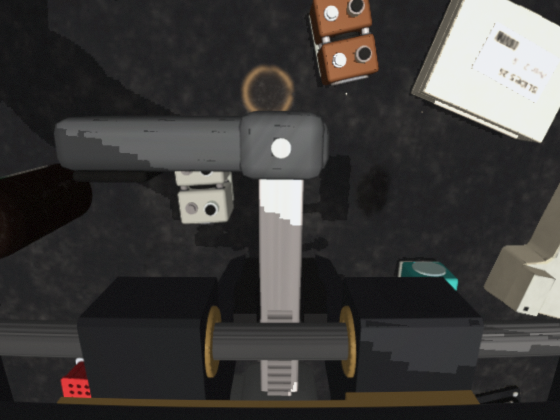

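The wrist view shows the clamp held level. The white cell is partly hidden behind the front jaw, with its +x block at about (206,206) and end edge near row 222. The ring at (268,90) is a flat stain. I'll measure the block's edges here and cross-check with the top view.

```bash
python3 - <<'E'
from h import *
c=np.load("w3.npy",allow_pickle=True).item(); g=cv2.cvtColor(c["pixels"],cv2.COLOR_RGB2GRAY).astype(int)
for v in (195,200,214,218): print(v,[(u,int(g[v,u])) for u in list(range(172,186,2))+list(range(226,240,2))])
for u in (186,200,225): print(u,[(v,int(g[v,u])) for v in range(166,230,3)])
m=(g>130).astype(np.uint8); m[:184]=0; m[:, :170]=0; m[:,242:]=0; m[230:]=0
k=max(cv2.findContours(m,0,2)[0],key=cv2.contourArea)
W=np.array([ray(c,p[0].astype(float),.05)[:2] for p in k],np.float32)
print("wrist rect",cv2.minAreaRect(W*1000))
c=eyes.read_camera("top"); im=c["pixels"].astype(int); m=(im.min(2)>140).astype(np.uint8); b=np.zeros_like(m); b[215:258,198:238]=m[215:258,198:238]
k=cv2.findNonZero(b)[:,0]
W=np.array([ray(c,p.astype(float),.05)[:2] for p in k],np.float32)
print("top rect",cv2.minAreaRect(W*1000),W.mean(0))
E
```

```text
195 [(172, 24), (174, 23), (176, 36), (178, 148), (180, 190), (182, 192), (184, 193), (226, 92), (228, 84), (230, 85), (232, 99), (234, 35), (236, 23), (238, 23)]
200 [(172, 28), (174, 27), (176, 27), (178, 100), (180, 186), (182, 193), (184, 193), (226, 105), (228, 85), (230, 84), (232, 88), (234, 36), (236, 27), (238, 26)]
214 [(172, 33), (174, 34), (176, 32), (178, 28), (180, 99), (182, 185), (184, 191), (226, 152), (228, 92), (230, 64), (232, 25), (234, 23), (236, 24), (238, 20)]
218 [(172, 37), (174, 27), (176, 28), (178, 28), (180, 67), (182, 176), (184, 192), (226, 162), (228, 88), (230, 29), (232, 22), (234, 26), (236, 27), (238, 25)]
186 [(166, 81), (169, 64), (172, 129), (175, 172), (178, 193), (181, 193), (184, 169), (187, 98), (190, 79), (193, 179), (196, 193), (199, 193), (202, 192), (205, 163), (208, 148), (211, 161), (214, 192), (217, 191), (220, 191), (223, 119), (226, 45), (229, 44)]
200 [(166, 81), (169, 65), (172, 163), (175, 193), (178, 193), (181, 192), (184, 113), (187, 26), (190, 124), (193, 187), (196, 194), (199, 193), (202, 193), (205, 192), (208, 193), (211, 193), (214, 192), (217, 192), (220, 190), (223, 105), (226, 29), (229, 29)]
225 [(166, 82), (169, 67), (172, 75), (175, 87), (178, 88), (181, 87), (184, 104), (187, 82), (190, 97), (193, 116), (196, 127), (199, 137), (202, 146), (205, 155), (208, 163), (211, 166), (214, 172), (217, 177), (220, 155), (223, 27), (226, 26), (229, 25)]
wrist rect ((550.4615478515625, 162.71156311035156), (30.151630401611328, 42.35603713989258), 9.179559707641602)Traceback (most recent call last):
  File "<stdin>", line 10, in <module>
TypeError: 'NoneType' object is not subscriptable
```

Emit:
servo_tool(
  plan=[
    [0,-5,10,0,0,-1,255],
    [-0.4,-5.4,25,0,0,-1,255],
    [0,0,35,0,0,0,255],
    [0,0,28,0,0,0,255],
    [0,0,17,0,0,0,255],
  ],
)

```text
time: 8.73
tool_pos: [0.5304, 0.2182, 0.1015]
orientation: [0.219, -3.13, 0.004]
ft_force: [0.4, -0.0, -5.8]
grip_width: 0.0158
finger_force: 50.0
```

Emit:
servo_tool(
  plan=[
    [0,0,10,0,0,0,255],
    [0,0,5,0,0,0,255],
    [0,0,0,0,0,0,255],
    [0,0,0,0,0,0,255],
    [0,0,0,0,0,0,255],
  ],
)

```text
time: 9.15
tool_pos: [0.5325, 0.2212, 0.0915]
orientation: [-0.219, 3.132, 0.002]
ft_force: [0.4, -0.2, -5.4]
grip_width: 0.0153
finger_force: 50.0
```

```bash
python3 - <<'E'
from h import *
s=get_state(); r=R.from_rotvec(s["orientation"]).as_matrix(); t=np.array(s["tool_pos"]); print(s["time"],t,np.degrees(np.arctan2(r[1,0],r[0,0])))
c=eyes.read_camera("wrist"); im=c["pixels"].copy()
yaw=np.radians(188); X=np.array([np.cos(yaw),np.sin(yaw),0]); Y=np.array([-X[1],X[0],0]); Z=np.array([0,0,1])
C=np.array([.5327,.160,0])
pts=[C+a*33.5e-3*X+b*22e-3*Y+.05*Z for a,b in [(-1,-1),(-1,1),(1,1),(1,-1)]]
cv2.polylines(im,[proj(c,pts).astype(int)],True,(255,0,0))
o=np.array([t[0],t[1],t[2]-.0052])-.037*X
for q in [(0,58,33),(88,58,33),(-24,76,35),(88,0,32)]: cv2.circle(im,tuple(proj(c,o+q[0]/1e3*X+q[1]/1e3*Y+q[2]/1e3*Z)[0].astype(int).tolist()),4,(0,255,0),1)
cv2.imwrite("pics/w4.png",im[:,:,::-1])
sc=eyes.read_camera("scene"); im=sc["pixels"]; cv2.imwrite("pics/s4.png",cv2.resize(im[150:330,150:400],None,fx=3,fy=3)[:,:,::-1])
E
```

```text
9.15 [0.53250002 0.22119367 0.09149233] -172.0174464629769
```

View pics/w4.png

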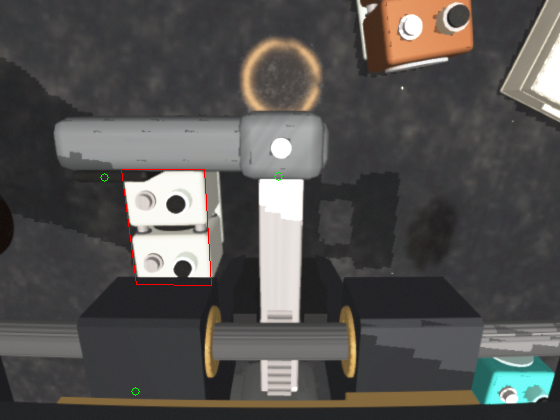

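The cell outline matches to within about 2 mm, corners (122,169)–(212,285). The front jaw at rows 115–178 is well beyond the cell end, leaving roughly 9–12 mm of clearance each side. Lowering now.

Emit:
servo_tool(
  plan=[
    [0,0,10,0,0,0,255],
    [0,0,20,0,0,0,255],
    [0,0,20,0,0,0,255],
    [0,0,16,0,0,0,255],
    [0,0,9,0,0,0,255],
  ],
)

```text
time: 9.67
tool_pos: [0.531, 0.2196, 0.0132]
orientation: [0.218, -3.132, 0.002]
ft_force: [-0.4, -0.3, -5.8]
grip_width: 0.0151
finger_force: 50.0
```

Emit:
servo_tool(
  plan=[
    [0,0,5,0,0,0,255],
    [0,0,3,0,0,0,255],
    [0,0,1,0,0,0,255],
    [0,0,0,0,0,0,255],
    [0,0,0,0,0,0,255],
  ],
)

```text
time: 10.08
tool_pos: [0.5322, 0.2208, 0.0069]
orientation: [-0.218, 3.133, 0.001]
ft_force: [-0.0, 0.5, -5.2]
grip_width: 0.0151
finger_force: 50.0
```

Emit:
servo_tool(
  plan=[
    [0,0,1,0,0,0,255],
    [0,0,0.5,0,0,0,255],
    [0,0,0,0,0,0,255],
    [0,0,0,0,0,0,255],
    [0,0,0,0,0,0,255],
  ],
)

```text
time: 10.5
tool_pos: [0.5321, 0.2207, 0.0052]
orientation: [-0.219, 3.133, 0.0]
ft_force: [0.1, 0.5, -0.3]
grip_width: 0.0152
finger_force: 50.0
```

Emit:
servo_tool(
  plan=[
    [0,0,0,0,0,0,200],
    [0,0,0,0,0,0,180],
    [0,0,0,0,0,0,170],
    [0,0,0,0,0,0,170],
    [0,0,0,0,0,0,170],
  ],
)

```text
time: 10.92
tool_pos: [0.5318, 0.2206, 0.0048]
orientation: [-0.219, 3.134, 0.0]
ft_force: [0.2, -1.3, -0.9]
grip_width: 0.0293
finger_force: 0.0
```

Emit:
servo_tool(
  plan=[
    [0,0,-5,0,0,0,170],
    [0,0,-15,0,0,0,170],
    [0,0,-30,0,0,0,170],
    [0,0,-40,0,0,0,170],
    [0,0,-40,0,0,0,100],
  ],
)

```text
time: 11.33
tool_pos: [0.5308, 0.2202, 0.1358]
orientation: [0.22, -3.132, 0.001]
ft_force: [1.0, 0.6, -0.4]
grip_width: 0.0337
finger_force: 0.0
```

Emit:
servo_tool(
  plan=[
    [0,0,-40,0,0,0,0],
    [0,0,-30,0,0,0,0],
    [0,0,-10,0,0,0,0],
    [0,0,0,0,0,0,0],
    [0,0,0,0,0,0,0],
  ],
)

```text
time: 11.75
tool_pos: [0.5315, 0.2199, 0.2143]
orientation: [0.218, -3.134, 0.001]
ft_force: [0.1, 0.7, -0.2]
grip_width: 0.067
finger_force: 0.0
```

Emit:
servo_tool(
  plan=[
    [0,0,0,0,0,0,0],
    [0,0,0,0,0,0,0],
    [0,0,0,0,0,0,0],
    [0,0,0,0,0,0,0],
    [0,0,0,0,0,0,0],
  ],
)

```text
time: 12.17
tool_pos: [0.5314, 0.2204, 0.214]
orientation: [0.219, -3.133, 0.001]
ft_force: [0.4, -0.8, -0.1]
grip_width: 0.0879
finger_force: 0.0
```

```bash
python3 - <<'E'
from h import *
s=get_state(); r=R.from_rotvec(s["orientation"]).as_matrix(); t=np.array(s["tool_pos"]); print(s["time"],t,np.degrees(np.arctan2(r[1,0],r[0,0])))
c=eyes.read_camera("wrist"); np.save("w5.npy",c,allow_pickle=True); im=c["pixels"].copy()
yaw=np.radians(188); X=np.array([np.cos(yaw),np.sin(yaw),0]); Y=np.array([-X[1],X[0],0]); Z=np.array([0,0,1])
o=np.array([.5321,.2207,0])-.037*X; print("origin",o)
h=o-.042*X-.06*Y; print("handle",h)
for q in [(0,58,33),(88,58,33),(-42,-60,34),(-73,-89,34),(-73,-20,34)]: cv2.circle(im,tuple(proj(c,o+q[0]/1e3*X+q[1]/1e3*Y+q[2]/1e3*Z)[0].astype(int).tolist()),4,(0,255,0),1)
cv2.imwrite("pics/w5.png",im[:,:,::-1])
E
```

```text
12.1667 [0.53140234 0.22035054 0.21396254] -172.00574248012717
origin [0.56873992 0.2258494  0.        ]
handle [0.60198079 0.29111076 0.        ]
```

View pics/w5.png

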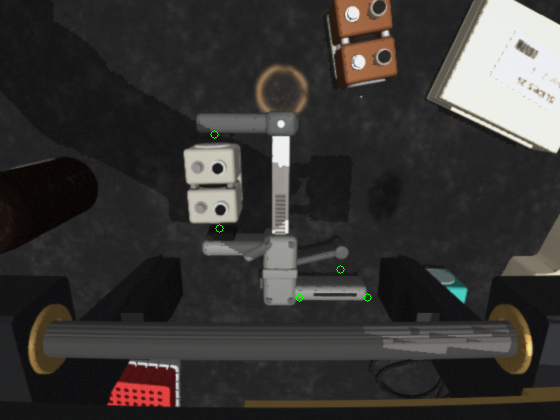

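The clamp lies flat with the cell between its pads: front pad row 134, rear pad row 228, cell rows 145–222. The handle is at (333,290) and the trigger knob at (342,252), both where I predicted. Next I'll turn and go over the handle.

Emit:
servo_tool(
  plan=[
    [0,0,0,0,0,6.9,0],
    [0,0,0,0,0,6.9,0],
    [0,0,0,0,0,6.9,0],
    [0,0,0,0,0,6.9,0],
    [0,0,0,0,0,6.9,0],
  ],
)

```text
time: 12.63
tool_pos: [0.5316, 0.2205, 0.2146]
orientation: [-0.729, -3.056, -0.0]
ft_force: [0.9, -0.1, 0.1]
grip_width: 0.0883
finger_force: 0.0
```

Emit:
servo_tool(
  plan=[
    [0,0,0,0,0,6.9,0],
    [0,0,0,0,0,6.9,0],
    [0,0,0,0,0,6.9,0],
    [0,0,0,0,0,6.9,0],
    [0,0,0,0,0,6.9,0],
  ],
)

```text
time: 13.05
tool_pos: [0.5316, 0.2206, 0.2146]
orientation: [-1.603, -2.702, -0.0]
ft_force: [-0.7, 0.4, -0.4]
grip_width: 0.0881
finger_force: 0.0
```

Emit:
servo_tool(
  plan=[
    [0,0,0,0,0,6.9,0],
    [0,0,0,0,0,6.9,0],
    [0,0,0,0,0,7.1,0],
    [20,25,0,0,0,0,0],
    [20,30,10,0,0,0,0],
  ],
)

```text
time: 13.47
tool_pos: [0.5805, 0.2676, 0.2064]
orientation: [2.059, 2.371, 0.0]
ft_force: [1.4, 1.0, -0.4]
grip_width: 0.0884
finger_force: 0.0
```

Emit:
servo_tool(
  plan=[
    [20,25,20,0,0,0,0],
    [0,0,30,0,0,0,0],
    [0,0,20,0,0,0,0],
    [0,0,10,0,0,0,0],
    [0,0,0,0,0,0,0],
  ],
)

```text
time: 13.88
tool_pos: [0.6008, 0.29, 0.1219]
orientation: [-2.058, -2.372, 0.008]
ft_force: [0.1, -0.2, -0.5]
grip_width: 0.0882
finger_force: 0.0
```

Emit:
servo_tool(
  plan=[
    [0,0,0,0,0,0,0],
    [0,0,0,0,0,0,0],
    [0,0,0,0,0,0,0],
    [0,0,0,0,0,0,0],
    [0,0,0,0,0,0,0],
  ],
)

```text
time: 14.3
tool_pos: [0.603, 0.2913, 0.1259]
orientation: [2.059, 2.372, 0.003]
ft_force: [0.4, 1.3, 0.9]
grip_width: 0.0885
finger_force: 0.0
```

```bash
python3 - <<'E'
from h import *
s=get_state(); r=R.from_rotvec(s["orientation"]).as_matrix(); t=np.array(s["tool_pos"]); print(s["time"],t,np.degrees(np.arctan2(r[1,0],r[0,0])))
h=np.array([.6020,.2911,t[2]]); print("tool delta mm",(r.T@(h-t)*1000).round(1))
c=eyes.read_camera("wrist"); np.save("w6.npy",c,allow_pickle=True); im=c["pixels"].copy()
yaw=np.radians(188); X=np.array([np.cos(yaw),np.sin(yaw),0]); Y=np.array([-X[1],X[0],0]); Z=np.array([0,0,1])
o=np.array([.5687,.2258,0])
for q in [(-73,-89,34),(-55,-89,34),(-42,-60,19),(-13,-60,19)]: cv2.circle(im,tuple(proj(c,o+q[0]/1e3*X+q[1]/1e3*Y+q[2]/1e3*Z)[0].astype(int).tolist()),4,(0,255,0),1)
cv2.imwrite("pics/w6.png",im[:,:,::-1])
E
```

```text
14.3 [0.60299218 0.29125271 0.12585265] 98.06418834588266
tool delta mm [-0. -1. -0.]
```

View pics/w6.png

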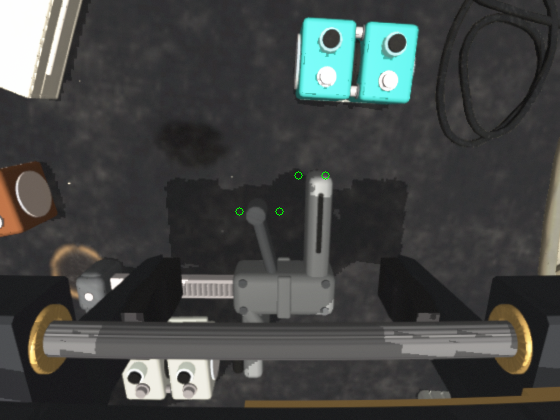

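The trigger knob is at (256,215) and the handle at (320,215), about 3–4 mm further along +tool y than predicted. I'll shift +3 and descend.

Emit:
servo_tool(
  plan=[
    [0,3,15,0,0,0,0],
    [0,0,30,0,0,0,0],
    [0,0,35,0,0,0,0],
    [0,0,25,0,0,0,0],
    [0,0,12,0,0,0,0],
  ],
)

```text
time: 14.77
tool_pos: [0.6031, 0.2898, 0.003]
orientation: [-2.058, -2.372, 0.01]
ft_force: [-0.8, -0.2, -0.5]
grip_width: 0.0882
finger_force: 0.0
```

Emit:
servo_tool(
  plan=[
    [0,0,5,0,0,0,40],
    [0,0,0,0,0,0,60],
    [0,0,0,0,0,0,65],
    [0,0,0,0,0,0,70],
    [0,0,0,0,0,0,70],
  ],
  force=22,
)

```text
time: 15.18
tool_pos: [0.6067, 0.2923, 0.0038]
orientation: [2.059, 2.372, 0.005]
ft_force: [0.6, 1.1, 0.6]
grip_width: 0.0638
finger_force: 0.9
```

Emit:
servo_tool(
  plan=[
    [0,0,0,0,0,0,75],
    [0,0,0,0,0,0,75],
    [0,0,0,0,0,0,75],
    [0,0,0,0,0,0,75],
    [0,0,0,0,0,0,75],
  ],
)

```text
time: 15.6
tool_pos: [0.6063, 0.2924, 0.0033]
orientation: [2.059, 2.372, 0.004]
ft_force: [3.2, 1.9, 2.5]
grip_width: 0.0621
finger_force: 1.8
```

Emit:
servo_tool(
  plan=[
    [0,2,0,0,0,0,85],
    [0,2.4,0,0,0,0,100],
    [0,2.6,0,0,0,0,115],
    [0,2.6,0,0,0,0,130],
    [0,2.6,0,0,0,0,150],
  ],
)

```text
time: 16.02
tool_pos: [0.6163, 0.2938, 0.0025]
orientation: [-2.057, -2.372, 0.002]
ft_force: [-1.7, 3.5, 3.0]
grip_width: 0.0387
finger_force: 6.9
```

Emit:
servo_tool(
  plan=[
    [0,0,0,0,0,0,180],
    [0,0,0,0,0,0,180],
    [0,0,0,0,0,0,180],
    [0,0,0,0,0,0,180],
    [0,0,0,0,0,0,180],
  ],
)

```text
time: 16.43
tool_pos: [0.617, 0.2934, 0.0026]
orientation: [-2.059, -2.372, 0.001]
ft_force: [-2.1, 2.7, 3.3]
grip_width: 0.0371
finger_force: 22.0
```

Emit:
servo_tool(
  plan=[
    [0,-2,-1,0,0,0,130],
    [0,-2.5,0,0,0,0,110],
    [0,-2.5,0,0,0,0,90],
    [0,-2.5,0,0,0,0,60],
    [0,-1.5,0,0,0,0,40],
  ],
)

```text
time: 16.85
tool_pos: [0.6066, 0.2903, 0.0033]
orientation: [2.059, 2.371, -0.002]
ft_force: [0.4, 0.1, 0.3]
grip_width: 0.0678
finger_force: 0.0
```

Emit:
servo_tool(
  plan=[
    [0,0,0,0,0,0,40],
    [0,0,0,0,0,0,40],
    [0,0,0,0,0,0,75],
    [0,0,0,0,0,0,75],
    [0,0,0,0,0,0,75],
  ],
)

```text
time: 17.27
tool_pos: [0.6069, 0.2918, 0.0038]
orientation: [2.059, 2.372, 0.001]
ft_force: [-0.9, -0.2, 0.5]
grip_width: 0.0624
finger_force: 0.0
```

Clean cycle. Second squeeze, then release.

Emit:
servo_tool(
  plan=[
    [0,1.5,0,0,0,0,85],
    [0,2.4,0,0,0,0,100],
    [0,2.6,0,0,0,0,115],
    [0,2.6,0,0,0,0,130],
    [0,2,0,0,0,0,150],
  ],
)

```text
time: 17.68
tool_pos: [0.6158, 0.2918, 0.0031]
orientation: [-2.059, -2.372, 0.009]
ft_force: [-6.5, -3.0, 3.6]
grip_width: 0.0387
finger_force: 7.9
```

Emit:
servo_tool(
  plan=[
    [0,0,0,0,0,0,180],
    [0,0,0,0,0,0,180],
    [0,0,0,0,0,0,180],
    [0,0,0,0,0,0,180],
    [0,0,0,0,0,0,180],
  ],
)

```text
time: 18.1
tool_pos: [0.616, 0.2915, 0.0032]
orientation: [-2.06, -2.371, 0.008]
ft_force: [-6.0, -1.9, 2.9]
grip_width: 0.037
finger_force: 22.0
```

Emit:
servo_tool(
  plan=[
    [0,-2,0,0,0,0,130],
    [0,-2.5,0,0,0,0,110],
    [0,-2.5,0,0,0,0,90],
    [0,-2.5,0,0,0,0,60],
    [0,-1.6,0,0,0,0,40],
  ],
)

```text
time: 18.52
tool_pos: [0.607, 0.2917, 0.0037]
orientation: [2.059, 2.372, 0.001]
ft_force: [-0.3, -0.0, 0.5]
grip_width: 0.0678
finger_force: 0.0
```

Emit:
servo_tool(
  plan=[
    [0,0,0,0,0,0,40],
    [0,0,0,0,0,0,40],
    [0,0,0,0,0,0,75],
    [0,0,0,0,0,0,75],
    [0,0,0,0,0,0,75],
  ],
)

```text
time: 18.93
tool_pos: [0.6061, 0.2919, 0.0037]
orientation: [-2.059, -2.372, 0.001]
ft_force: [-1.0, -0.6, 0.3]
grip_width: 0.0625
finger_force: 0.7
```

Emit:
servo_tool(
  plan=[
    [0,0.5,0,0,0,0,85],
    [0,1,0,0,0,0,100],
    [0,1,0,0,0,0,115],
    [0,1,0,0,0,0,130],
    [0,1,0,0,0,0,150],
  ],
)

```text
time: 19.35
tool_pos: [0.6108, 0.2927, 0.0036]
orientation: [-2.059, -2.372, 0.0]
ft_force: [-3.3, 2.2, 0.5]
grip_width: 0.0386
finger_force: 8.9
```

Emit:
servo_tool(
  plan=[
    [0,0,0,0,0,0,180],
    [0,0,0,0,0,0,180],
    [0,0,0,0,0,0,180],
    [0,0,0,0,0,0,180],
    [0,0,0,0,0,0,180],
  ],
)

```text
time: 19.77
tool_pos: [0.611, 0.2927, 0.0037]
orientation: [-2.059, -2.372, -0.001]
ft_force: [-2.6, 2.9, 0.1]
grip_width: 0.037
finger_force: 22.1
```

Emit:
servo_tool(
  plan=[
    [0,-2,0,0,0,0,130],
    [0,-2.5,0,0,0,0,110],
    [0,-2.5,0,0,0,0,90],
    [0,-2.5,0,0,0,0,60],
    [0,-1.5,0,0,0,0,40],
  ],
)

```text
time: 20.18
tool_pos: [0.6003, 0.2891, 0.0036]
orientation: [2.058, 2.371, -0.002]
ft_force: [0.5, 0.4, -0.4]
grip_width: 0.0677
finger_force: 0.0
```

Emit:
servo_tool(
  plan=[
    [0,0,0,0,0,0,40],
    [0,0,0,0,0,0,40],
    [0,0,0,0,0,0,75],
    [0,0,0,0,0,0,75],
    [0,0,0,0,0,0,75],
  ],
)

```text
time: 20.6
tool_pos: [0.6005, 0.2907, 0.0037]
orientation: [2.059, 2.372, 0.0]
ft_force: [0.8, -0.5, -0.4]
grip_width: 0.0624
finger_force: 0.3
```

Emit:
servo_tool(
  plan=[
    [0,1,0,0,0,0,85],
    [0,2,0,0,0,0,100],
    [0,2,0,0,0,0,115],
    [0,2,0,0,0,0,130],
    [0,1,0,0,0,0,150],
  ],
)

```text
time: 21.02
tool_pos: [0.6054, 0.2934, 0.0035]
orientation: [-2.056, -2.37, 0.004]
ft_force: [-6.1, 0.4, 3.3]
grip_width: 0.0384
finger_force: 11.9
```

Emit:
servo_tool(
  plan=[
    [0,0,0,0,0,0,180],
    [0,0,0,0,0,0,180],
    [0,0,0,0,0,0,180],
    [0,0,0,0,0,0,180],
    [0,0,0,0,0,0,180],
  ],
)

```text
time: 21.43
tool_pos: [0.6056, 0.2934, 0.0036]
orientation: [-2.056, -2.371, 0.003]
ft_force: [-5.2, 2.3, 2.7]
grip_width: 0.0363
finger_force: 20.3
```

Emit:
servo_tool(
  plan=[
    [0,-1.5,0,0,0,0,130],
    [0,-2,0,0,0,0,110],
    [0,-2.5,0,0,0,0,90],
    [0,-2.5,0,0,0,0,60],
    [0,-1.5,0,0,0,0,40],
  ],
)

```text
time: 21.85
tool_pos: [0.5975, 0.2904, 0.0036]
orientation: [-2.058, -2.373, 0.001]
ft_force: [-2.6, 1.2, 1.1]
grip_width: 0.0674
finger_force: 1.1
```

Emit:
servo_tool(
  plan=[
    [0,0,0,0,0,0,40],
    [0,0,0,0,0,0,40],
    [0,0,0,0,0,0,70],
    [0,0,0,0,0,0,75],
    [0,0,0,0,0,0,75],
  ],
)

```text
time: 22.27
tool_pos: [0.5977, 0.2899, 0.0035]
orientation: [-2.059, -2.372, 0.003]
ft_force: [-2.1, -0.9, 1.3]
grip_width: 0.0622
finger_force: 1.4
```

Emit:
servo_tool(
  plan=[
    [0,1,0,0,0,0,85],
    [0,2,0,0,0,0,100],
    [0,2,0,0,0,0,115],
    [0,2,0,0,0,0,130],
    [0,1,0,0,0,0,150],
  ],
)

```text
time: 22.68
tool_pos: [0.6028, 0.2919, 0.0032]
orientation: [-2.057, -2.37, 0.008]
ft_force: [-9.6, -0.4, 3.6]
grip_width: 0.0388
finger_force: 15.7
```

Emit:
servo_tool(
  plan=[
    [0,0,0,0,0,0,180],
    [0,0,0,0,0,0,180],
    [0,0,0,0,0,0,180],
    [0,0,0,0,0,0,180],
    [0,0,0,0,0,0,180],
  ],
)

```text
time: 23.1
tool_pos: [0.6029, 0.292, 0.0032]
orientation: [-2.056, -2.37, 0.007]
ft_force: [-8.3, 0.6, 2.9]
grip_width: 0.037
finger_force: 20.5
```

Emit:
servo_tool(
  plan=[
    [0,-2,0,0,0,0,130],
    [0,-2.5,0,0,0,0,110],
    [0,-3,0,0,0,0,90],
    [0,-3,0,0,0,0,60],
    [0,-2.5,0,0,0,0,20],
  ],
)

```text
time: 23.52
tool_pos: [0.594, 0.2889, 0.0037]
orientation: [2.059, 2.371, 0.0]
ft_force: [-0.9, 0.4, -0.2]
grip_width: 0.0677
finger_force: 0.0
```

Emit:
servo_tool(
  plan=[
    [0,0,0,0,0,0,20],
    [0,0,0,0,0,0,20],
    [0,0,0,0,0,0,60],
    [0,0,0,0,0,0,75],
    [0,0,0,0,0,0,75],
  ],
)

```text
time: 23.93
tool_pos: [0.5934, 0.2899, 0.0038]
orientation: [-2.06, -2.372, -0.0]
ft_force: [-2.4, -0.0, 0.1]
grip_width: 0.0635
finger_force: 1.5
```

Emit:
servo_tool(
  plan=[
    [0,1.5,0,0,0,0,85],
    [0,2.5,0,0,0,0,100],
    [0,2.5,0,0,0,0,115],
    [0,2.5,0,0,0,0,130],
    [0,1,0,0,0,0,150],
  ],
)

```text
time: 24.35
tool_pos: [0.5996, 0.2929, 0.0035]
orientation: [-2.057, -2.367, 0.005]
ft_force: [-8.3, 1.7, 3.3]
grip_width: 0.0397
finger_force: 22.8
```

Emit:
servo_tool(
  plan=[
    [0,0,0,0,0,0,180],
    [0,0,0,0,0,0,180],
    [0,0,0,0,0,0,180],
    [0,0,0,0,0,0,180],
    [0,0,0,0,0,0,180],
  ],
)

```text
time: 24.77
tool_pos: [0.6004, 0.293, 0.0032]
orientation: [-2.055, -2.37, 0.003]
ft_force: [-6.7, 3.0, 0.7]
grip_width: 0.0361
finger_force: 20.6
```

Emit:
servo_tool(
  plan=[
    [0,-2,0,0,0,0,130],
    [0,-2.5,0,0,0,0,110],
    [0,-3,0,0,0,0,90],
    [0,-3,0,0,0,0,60],
    [0,-2.5,0,0,0,0,20],
  ],
)

```text
time: 25.18
tool_pos: [0.5905, 0.2879, 0.0035]
orientation: [2.058, 2.371, -0.002]
ft_force: [-0.6, -0.5, 0.2]
grip_width: 0.0673
finger_force: 0.0
```

Emit:
servo_tool(
  plan=[
    [0,0,0,0,0,0,20],
    [0,0,0,0,0,0,20],
    [0,0,0,0,0,0,20],
    [0,0,0,0,0,0,60],
    [0,0,0,0,0,0,75],
  ],
)

```text
time: 25.6
tool_pos: [0.5909, 0.2892, 0.0038]
orientation: [2.059, 2.372, 0.001]
ft_force: [-0.1, 0.5, 0.3]
grip_width: 0.0702
finger_force: 0.0
```

Emit:
servo_tool(
  plan=[
    [0,1.5,0,0,0,0,85],
    [0,2.5,0,0,0,0,100],
    [0,2.5,0,0,0,0,115],
    [0,2.5,0,0,0,0,130],
    [0,1,0,0,0,0,150],
  ],
)

```text
time: 26.02
tool_pos: [0.5972, 0.2929, 0.0035]
orientation: [-2.056, -2.368, 0.003]
ft_force: [-6.9, 2.5, 2.1]
grip_width: 0.0392
finger_force: 22.4
```

Emit:
servo_tool(
  plan=[
    [0,0,0,0,0,0,180],
    [0,0,0,0,0,0,180],
    [0,0,0,0,0,0,180],
    [0,0,0,0,0,0,180],
    [0,0,0,0,0,0,180],
  ],
)

```text
time: 26.43
tool_pos: [0.5976, 0.293, 0.0035]
orientation: [-2.055, -2.37, 0.002]
ft_force: [-5.5, 2.5, 1.6]
grip_width: 0.0361
finger_force: 20.4
```

Emit:
servo_tool(
  plan=[
    [0,-2,0,0,0,0,130],
    [0,-2.5,0,0,0,0,110],
    [0,-3,0,0,0,0,80],
    [0,-3,0,0,0,0,40],
    [0,-1.5,0,0,0,0,0],
  ],
)

```text
time: 26.85
tool_pos: [0.5882, 0.2875, 0.0035]
orientation: [2.058, 2.371, -0.003]
ft_force: [-0.5, -0.9, -0.7]
grip_width: 0.0675
finger_force: 0.0
```

Emit:
servo_tool(
  plan=[
    [0,0,0,0,0,0,0],
    [0,0,0,0,0,0,0],
    [0,0,0,0,0,0,0],
    [0,0,-10,0,0,0,0],
    [0,0,-30,0,0,0,0],
  ],
)

```text
time: 27.27
tool_pos: [0.5862, 0.2871, 0.0409]
orientation: [-2.058, -2.372, 0.011]
ft_force: [0.2, -0.4, -0.6]
grip_width: 0.0883
finger_force: 0.0
```

Emit:
servo_tool(
  plan=[
    [0,0,-40,0,0,0,0],
    [0,0,-40,0,0,0,0],
    [0,0,-40,0,0,0,0],
    [-20,-15,-30,0,0,0,0],
    [-20,-15,-20,0,0,0,0],
  ],
)

```text
time: 27.68
tool_pos: [0.5655, 0.2474, 0.2184]
orientation: [2.056, 2.373, 0.012]
ft_force: [0.5, -1.4, -0.2]
grip_width: 0.0882
finger_force: 0.0
```

Emit:
servo_tool(
  plan=[
    [-20,-15,0,0,0,0,0],
    [0,0,0,0,0,0,0],
    [0,0,0,0,0,0,0],
    [0,0,0,0,0,0,0],
    [0,0,0,0,0,0,0],
  ],
)

```text
time: 28.1
tool_pos: [0.5525, 0.2246, 0.2137]
orientation: [-2.058, -2.373, -0.002]
ft_force: [0.2, -0.2, -0.1]
grip_width: 0.0877
finger_force: 0.0
```

```bash
python3 - <<'E'
from h import *
s=get_state(); r=R.from_rotvec(s["orientation"]).as_matrix(); t=np.array(s["tool_pos"]); print(s["time"],t,np.degrees(np.arctan2(r[1,0],r[0,0])))
c=eyes.read_camera("wrist"); np.save("w7.npy",c,allow_pickle=True)
cv2.imwrite("pics/w7.png",c["pixels"][:,:,::-1])
E
```

```text
28.1 [0.55246132 0.22464721 0.21365854] 98.13854553808783
```

View pics/w7.png

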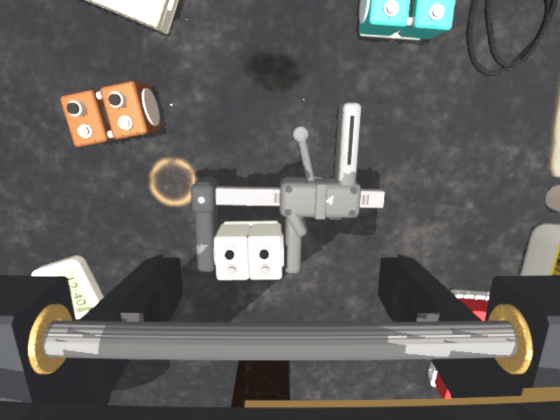

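```bash
python3 - <<'E'
from h import *
c=np.load("w7.npy",allow_pickle=True).item(); g=cv2.cvtColor(c["pixels"],cv2.COLOR_RGB2GRAY).astype(int)
for v in (236,262): print(v,[(u,int(g[v,u])) for u in range(194,310,2)])
# bar axis
M=[]
for u in (225,240,255,270,365,375):
    k=np.where(g[185:215,u]>140)[0]+185; M.append(ray(c,(u,(k.min()+k.max())/2),.025)[:2]); print(u,k.min(),k.max())
M=np.array(M); d=M[0]-M[-1]; d/=np.linalg.norm(d); n=np.array([-d[1],d[0]]); print("bar yaw",np.degrees(np.arctan2(d[1],d[0])))
m=cv2.inRange(c["pixels"][215:285,214:286],(150,150,140),(255,255,255)); m=cv2.morphologyEx(m,cv2.MORPH_CLOSE,np.ones((7,7)))
k=max(cv2.findContours(m,0,2)[0],key=cv2.contourArea)
W=np.array([ray(c,p[0]+np.array([214.,215.]),.05)[:2] for p in k],np.float32)
q=cv2.minAreaRect(W*1000); print("cell",q,"side from bar",(np.array(q[0])/1000-M[0])@n)
for nm,uv in [("fj",(214.5,240)),("rj",(286,240))]: print(nm,(ray(c,uv,.035)[:2]-M[0])@d)
c1=np.load("w1.npy",allow_pickle=True).item()
a,b=ray(c1,(222,132.5),.035)[:2],ray(c1,(222,239),.035)[:2]; print("w1 jaw gap",np.linalg.norm(a-b))
E
```

```text
236 [(194, 82), (196, 96), (198, 120), (200, 128), (202, 128), (204, 131), (206, 129), (208, 127), (210, 116), (212, 97), (214, 96), (216, 198), (218, 217), (220, 219), (222, 219), (224, 221), (226, 222), (228, 223), (230, 225), (232, 225), (234, 226), (236, 227), (238, 228), (240, 229), (242, 230), (244, 225), (246, 173), (248, 173), (250, 229), (252, 234), (254, 235), (256, 236), (258, 237), (260, 238), (262, 239), (264, 240), (266, 240), (268, 241), (270, 242), (272, 243), (274, 244), (276, 245), (278, 240), (280, 207), (282, 197), (284, 70), (286, 136), (288, 165), (290, 186), (292, 184), (294, 179), (296, 173), (298, 152), (300, 134), (302, 100), (304, 73), (306, 71), (308, 68)]
262 [(194, 61), (196, 64), (198, 113), (200, 125), (202, 127), (204, 129), (206, 128), (208, 126), (210, 121), (212, 108), (214, 161), (216, 252), (218, 255), (220, 255), (222, 255), (224, 255), (226, 255), (228, 255), (230, 255), (232, 255), (234, 255), (236, 255), (238, 255), (240, 255), (242, 255), (244, 255), (246, 254), (248, 231), (250, 254), (252, 255), (254, 255), (256, 255), (258, 255), (260, 255), (262, 255), (264, 255), (266, 255), (268, 255), (270, 255), (272, 255), (274, 255), (276, 255), (278, 255), (280, 252), (282, 250), (284, 97), (286, 84), (288, 168), (290, 182), (292, 179), (294, 177), (296, 171), (298, 153), (300, 98), (302, 74), (304, 91), (306, 90), (308, 90)]
225 188 204
240 188 204
255 188 205
270 188 205
365 190 207
375 190 207
bar yaw -172.8056679536768
cell ((531.0120849609375, 167.2366180419922), (66.97607421875, 57.414825439453125), 8.253868103027344) side from bar 0.045347333973029355
fj 0.009665990392007735
rj -0.058764270597186315
w1 jaw gap 0.10207577137872391
```

The last picture shows both jaws hard against the cell: front jaw right edge at column 214, cell 215–283, rear jaw from 285. Only about 2–3 mm of the 8 mm rear pad is left. To confirm it's firm, I'll squeeze again at slightly more force.

Emit:
servo_tool(
  plan=[
    [20,15,0,0,0,0,0],
    [20,15,20,0,0,0,0],
    [20,15,30,0,0,0,0],
    [0,0,40,0,0,0,0],
    [0,0,40,0,0,0,0],
  ],
)

```text
time: 28.57
tool_pos: [0.5889, 0.2929, 0.0824]
orientation: [-2.056, -2.375, -0.006]
ft_force: [0.9, -0.3, -1.5]
grip_width: 0.0881
finger_force: 0.0
```

Emit:
servo_tool(
  plan=[
    [0,0,40,0,0,0,0],
    [0,0,25,0,0,0,0],
    [0,0,10,0,0,0,0],
    [0,0,5,0,0,0,20],
    [0,0,0,0,0,0,40],
  ],
  force=24,
)

```text
time: 28.98
tool_pos: [0.5882, 0.2898, 0.0033]
orientation: [-2.058, -2.373, 0.0]
ft_force: [0.1, 0.2, -0.4]
grip_width: 0.0769
finger_force: 0.0
```

Emit:
servo_tool(
  plan=[
    [0,0,0,0,0,0,60],
    [0,0,0,0,0,0,70],
    [0,0,0,0,0,0,75],
    [0,0,0,0,0,0,75],
    [0,0,0,0,0,0,75],
  ],
)

```text
time: 29.4
tool_pos: [0.5879, 0.2903, 0.0048]
orientation: [-2.058, -2.372, -0.002]
ft_force: [-3.5, 0.8, 2.7]
grip_width: 0.0619
finger_force: 1.8
```

Emit:
servo_tool(
  plan=[
    [0,1.5,0,0,0,0,85],
    [0,2.5,0,0,0,0,100],
    [0,2.5,0,0,0,0,115],
    [0,2.5,0,0,0,0,130],
    [0,1,0,0,0,0,150],
  ],
)

```text
time: 29.82
tool_pos: [0.5946, 0.2924, 0.0039]
orientation: [-2.056, -2.368, 0.004]
ft_force: [-8.8, 3.3, 4.4]
grip_width: 0.0388
finger_force: 22.2
```

Emit:
servo_tool(
  plan=[
    [0,0,0,0,0,0,180],
    [0,0,0,0,0,0,180],
    [0,0,0,0,0,0,180],
    [0,0,0,0,0,0,180],
    [0,0,0,0,0,0,180],
  ],
)

```text
time: 30.23
tool_pos: [0.596, 0.2926, 0.0034]
orientation: [-2.056, -2.37, 0.0]
ft_force: [-7.5, 4.4, -1.1]
grip_width: 0.0352
finger_force: 23.8
```

Emit:
servo_tool(
  plan=[
    [0,-2,0,0,0,0,130],
    [0,-2.5,0,0,0,0,110],
    [0,-3,0,0,0,0,80],
    [0,-3,0,0,0,0,40],
    [0,-1.5,0,0,0,0,0],
  ],
)

```text
time: 30.65
tool_pos: [0.5867, 0.2868, 0.0037]
orientation: [2.058, 2.37, -0.003]
ft_force: [-0.6, -0.2, 0.3]
grip_width: 0.0671
finger_force: 0.0
```

Emit:
servo_tool(
  plan=[
    [0,0,0,0,0,0,0],
    [0,0,0,0,0,0,0],
    [0,0,0,0,0,0,0],
    [0,0,-10,0,0,0,0],
    [0,0,-30,0,0,0,0],
  ],
)

```text
time: 31.07
tool_pos: [0.5842, 0.287, 0.0409]
orientation: [-2.058, -2.371, 0.011]
ft_force: [0.7, 0.1, 0.4]
grip_width: 0.0883
finger_force: 0.0
```

Emit:
servo_tool(
  plan=[
    [0,0,-40,0,0,0,0],
    [0,0,-40,0,0,0,0],
    [0,0,-40,0,0,0,0],
    [-20,-15,-30,0,0,0,0],
    [-20,-15,-20,0,0,0,0],
  ],
)

```text
time: 31.48
tool_pos: [0.5635, 0.2472, 0.2184]
orientation: [2.056, 2.373, 0.012]
ft_force: [0.6, -0.7, 0.3]
grip_width: 0.0881
finger_force: 0.0
```

Emit:
servo_tool(
  plan=[
    [-20,-15,0,0,0,0,0],
    [0,0,0,0,0,0,0],
    [0,0,0,0,0,0,0],
    [0,0,0,0,0,0,0],
    [0,0,0,0,0,0,0],
  ],
)

```text
time: 31.9
tool_pos: [0.5505, 0.2244, 0.2137]
orientation: [-2.058, -2.373, -0.002]
ft_force: [0.7, -0.0, 0.1]
grip_width: 0.0881
finger_force: 0.0
```

```bash
cat > m.py <<'E'
from h import *
def sub(c,v,u0,u1,th,rise):
    g=cv2.cvtColor(c["pixels"],cv2.COLOR_RGB2GRAY).astype(float); p=g[v-2:v+3].mean(0)
    for u in range(u0,u1):
        a,b=p[u],p[u+1]
        if (a<th<=b) if rise else (a>=th>b): return u+(th-a)/(b-a)
def meas(c):
    d=np.array([np.cos(np.radians(187.7)),np.sin(np.radians(187.7))])
    E=dict(fj_front=(236,188,206,90,True,.034),cell_front=(250,210,222,170,True,.05),cell_end=(250,276,290,170,False,.05),rj_front=(262,284,294,125,True,.034),rj_back=(236,294,308,110,False,.034),fj_front2=(262,188,206,90,True,.034))
    for k,(v,u0,u1,th,r,z) in E.items():
        u=sub(c,v,u0,u1,th,r); print(k,u and round(u,2), u and round(1000*(ray(c,(u,v),z)[:2]-[.53,.16])@d,1))
    g=cv2.cvtColor(c["pixels"],cv2.COLOR_RGB2GRAY); print(g[236,240:254],g[226,240:254])
E
python3 - <<'E'
from m import *
meas(np.load("w7.npy",allow_pickle=True).item())
s=get_state(); print(s["time"],s["tool_pos"])
c=eyes.read_camera("wrist"); np.save("w8.npy",c,allow_pickle=True); meas(c)
E
```

```text
fj_front 195.38 50.3
cell_front 213.07 30.8
cell_end 283.41 -33.9
rj_front 286.74 -37.6
rj_back 301.91 -51.7
fj_front2 197.17 50.1
[229 229 230 231 225 212 173 136 173 216 229 233 234 234] [188 188 187 187 189 188 189 188 184 161 159 178 186 187]
31.9 [0.55046725 0.22438353 0.21368171]
fj_front 197.38 50.4
cell_front 215.48 30.6
cell_end 285.39 -33.8
rj_front 288.8 -37.6
rj_back 304.04 -51.8
fj_front2 199.35 50.0
[225 224 225 226 226 227 223 210 179 136 164 208 225 229] [186 184 184 185 185 184 185 185 186 185 181 158 162 178]
```

```bash
python3 - <<'E'
from h import *
c=np.load("w5.npy",allow_pickle=True).item(); g=cv2.cvtColor(c["pixels"],cv2.COLOR_RGB2GRAY).astype(float)
d=np.array([np.cos(np.radians(188)),np.sin(np.radians(188))])
def prof(p,th,n=None):
    return [i+(th-p[i])/(p[i+1]-p[i]) for i in range(len(p)-1) if (p[i]-th)*(p[i+1]-th)<0]
for u in (192,208,232): 
    e=[x+138 for x in prof(g[138:232,u-1:u+2].mean(1),150)]; print("open",u,np.round(e,1),[round(1000*(ray(c,(u,x),.05)[:2]-[.53,.16])@d,1) for x in e])
c=np.load("w8.npy",allow_pickle=True).item(); g=cv2.cvtColor(c["pixels"],cv2.COLOR_RGB2GRAY).astype(float)
for v in (235,245,266,272):
    e=[x+206 for x in prof(g[v-1:v+2,206:294].mean(0),150)]; print("now",v,np.round(e,1),[round(1000*(ray(c,(x,v),.05)[:2]-[.53,.16])@d,1) for x in e])
E
```

```text
open 192 [149.4 183.4 190.6 221.5] [np.float64(29.4), np.float64(-0.1), np.float64(-6.6), np.float64(-35.1)]
open 208 [145.5 148.  148.1 182.4 190.  221.7] [np.float64(32.7), np.float64(30.5), np.float64(30.5), np.float64(0.8), np.float64(-6.1), np.float64(-35.2)]
open 232 [150.6 181.7 189.8 221.1] [np.float64(28.3), np.float64(1.4), np.float64(-5.9), np.float64(-34.6)]
now 235 [217.7 284.3 288.8] [np.float64(27.8), np.float64(-32.8), np.float64(-36.8)]
now 245 [208.6 215.3 285.5 289. ] [np.float64(36.7), np.float64(30.5), np.float64(-33.9), np.float64(-37.1)]
now 266 [217.2 284.5 289.5] [np.float64(29.7), np.float64(-33.2), np.float64(-37.8)]
now 272 [217.6 283.6 290.5] [np.float64(29.7), np.float64(-32.4), np.float64(-38.8)]
```

The visible gap between the blocks went from 7 mm to about 1 mm, so the cell is shut. One more squeeze at exactly 20 N will check firmness.

Emit:
servo_tool(
  plan=[
    [20,15,0,0,0,0,0],
    [20,15,20,0,0,0,0],
    [20,15,30,0,0,0,0],
    [0,0,40,0,0,0,0],
    [0,0,40,0,0,0,0],
  ],
)

```text
time: 32.37
tool_pos: [0.5869, 0.2926, 0.0824]
orientation: [-2.056, -2.375, -0.006]
ft_force: [0.8, -0.2, -0.4]
grip_width: 0.0883
finger_force: 0.0
```

Emit:
servo_tool(
  plan=[
    [0,0,40,0,0,0,0],
    [0,0,25,0,0,0,0],
    [0,0,10,0,0,0,0],
    [0,0,5,0,0,0,20],
    [0,0,0,0,0,0,40],
  ],
  force=12,
)

```text
time: 32.78
tool_pos: [0.5863, 0.2895, 0.0033]
orientation: [-2.059, -2.373, 0.0]
ft_force: [0.1, -0.4, 1.1]
grip_width: 0.0773
finger_force: 0.0
```

Emit:
servo_tool(
  plan=[
    [0,0,0,0,0,0,60],
    [0,0,0,0,0,0,70],
    [0,0,0,0,0,0,75],
    [0,2,0,0,0,0,120],
    [0,2,0,0,0,0,180],
  ],
)

```text
time: 33.2
tool_pos: [0.5887, 0.2923, 0.005]
orientation: [-2.056, -2.371, -0.003]
ft_force: [-7.9, 3.9, 2.4]
grip_width: 0.0509
finger_force: 4.3
```

Emit:
servo_tool(
  plan=[
    [0,0,0,0,0,0,180],
    [0,0,0,0,0,0,180],
    [0,0,0,0,0,0,180],
    [0,0,0,0,0,0,180],
    [0,0,0,0,0,0,180],
  ],
)

```text
time: 33.62
tool_pos: [0.5897, 0.293, 0.0051]
orientation: [-2.057, -2.37, -0.007]
ft_force: [-2.6, 5.8, 1.1]
grip_width: 0.0462
finger_force: 13.2
```

Emit:
servo_tool(
  plan=[
    [0,0,0,0,0,0,180],
    [0,0,0,0,0,0,180],
    [0,0,0,0,0,0,180],
    [0,0,0,0,0,0,180],
    [0,0,0,0,0,0,180],
  ],
  force=16,
)

```text
time: 34.03
tool_pos: [0.5905, 0.2934, 0.0054]
orientation: [-2.058, -2.369, -0.01]
ft_force: [-2.3, 5.3, 0.5]
grip_width: 0.0432
finger_force: 17.5
```

Emit:
servo_tool(
  plan=[
    [0,0,0,0,0,0,180],
    [0,0,0,0,0,0,180],
    [0,0,0,0,0,0,180],
    [0,0,0,0,0,0,180],
    [0,0,0,0,0,0,180],
  ],
  force=20,
)

```text
time: 34.45
tool_pos: [0.5915, 0.2938, 0.0056]
orientation: [-2.058, -2.37, -0.013]
ft_force: [-0.7, 5.8, -0.1]
grip_width: 0.04
finger_force: 21.4
```

At 12, 16 and 20 N the trigger stops part-way (46, 43 and 40 mm), so the clamp is tight. Releasing and withdrawing.

Emit:
servo_tool(
  plan=[
    [0,-0.5,0,0,0,0,130],
    [0,-1,0,0,0,0,110],
    [0,-1.5,0,0,0,0,80],
    [0,-1.5,0,0,0,0,40],
    [0,0,0,0,0,0,0],
  ],
)

```text
time: 34.87
tool_pos: [0.5862, 0.2886, 0.0044]
orientation: [2.058, 2.372, 0.001]
ft_force: [-1.2, 0.0, -0.4]
grip_width: 0.0681
finger_force: 0.0
```

Emit:
servo_tool(
  plan=[
    [0,0,0,0,0,0,0],
    [0,0,0,0,0,0,0],
    [0,0,0,0,0,0,0],
    [0,0,-10,0,0,0,0],
    [0,0,-30,0,0,0,0],
  ],
)

```text
time: 35.28
tool_pos: [0.5835, 0.2866, 0.0407]
orientation: [-2.058, -2.371, 0.012]
ft_force: [0.6, -0.3, 0.3]
grip_width: 0.0881
finger_force: 0.0
```

Emit:
servo_tool(
  plan=[
    [0,0,-40,0,0,0,0],
    [0,0,-40,0,0,0,0],
    [0,0,-40,0,0,0,0],
    [-20,-15,-30,0,0,0,0],
    [-20,-15,-20,0,0,0,0],
  ],
)

```text
time: 35.7
tool_pos: [0.5629, 0.2468, 0.2182]
orientation: [2.056, 2.373, 0.011]
ft_force: [0.3, 0.2, 0.5]
grip_width: 0.0884
finger_force: 0.0
```

Emit:
servo_tool(
  plan=[
    [-20,-15,0,0,0,0,0],
    [0,0,0,0,0,0,0],
    [0,0,0,0,0,0,0],
    [0,0,0,0,0,0,0],
    [0,0,0,0,0,0,0],
  ],
)

```text
time: 36.12
tool_pos: [0.55, 0.2242, 0.2136]
orientation: [-2.058, -2.373, -0.001]
ft_force: [0.6, -0.1, 0.3]
grip_width: 0.0882
finger_force: 0.0
```

```bash
python3 - <<'E'
from m import *
s=get_state(); print(s["time"],s["tool_pos"],s["ft_force"])
c=eyes.read_camera("wrist"); meas(c)
g=cv2.cvtColor(c["pixels"],cv2.COLOR_RGB2GRAY); M=[]
for u in (228,245,270,368,378):
    k=np.where(g[185:215,u]>140)[0]+185; M.append(ray(c,(u,(k.min()+k.max())/2),.025)[:2])
d=M[0]-M[-1]; print("bar yaw",np.degrees(np.arctan2(d[1],d[0]))%360)
d=d/np.linalg.norm(d); n=np.array([-d[1],d[0]]); print("cell side from bar",(np.array([.5327,.160])-M[0])@n)
E
```

```text
36.1167 [0.54995234 0.22421668 0.21362576] [ 0.63437817 -0.0936557   0.2663898 ]
fj_front 197.81 50.5
cell_front 215.63 31.0
cell_end 286.05 -33.8
rj_front 289.62 -37.8
rj_back 304.38 -51.5
fj_front2 200.15 49.8
[225 225 226 227 228 227 227 222 205 164 138 177 215 227] [183 182 183 182 183 183 183 184 183 184 182 175 148 169]
bar yaw 187.59048002198233
cell side from bar 0.051887169423636345
```

```bash
python3 -c "
from bench import ticket
print(ticket.hand_in())"
```

```text
the job is handed in; nothing more can be done
None
```

I handed the job in at about 36 s. By camera measurement the white cell is shut, and the clamp is square to it with its pads about 6 mm off-centre. The trigger stops part-way at 20 N and is let out; I don't have the judge's result, and the bystanders' positions weren't measured at the end.

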